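Press a stuck transport plug out of a valve spool and hang the push rod back up

ROBOT

A 6-joint arm with a two-finger parallel gripper is mounted at the origin on the work surface. World frame = base frame: x ahead of the robot, y to its left, z up, the work surface at z = 0. Lengths are in m, angles in degrees, forces in N, time in s.
With the tool pointing down it reaches from about 0.35 to 0.875 m from the base axis. Payload 4.2 kg.
Tool frame: the origin (TCP) lies at the very end of the fingers, on their centre line; the grasp point (between the pads) lies 19 mm behind it (r.grip_point_offset is the distance from the TCP to the grasp point, in m); z points along the fingers, y is the line along which they close (so a half turn about z gives the same grasp; the last joint's range is limited). The gripper opens to 87 mm and grips with 3 to 60 N. Pads are 19 mm wide; open, the fingers measure 117 mm over their backs; the gripper's body (75 mm by 190 mm) begins 51 mm behind the grasp point.
Start: joints at [84.718, 22.042, 0.453, 0, -68.411, -14.817], TCP at [0.215, 0.587, 0.223] pointing down, gripper open.
Joint ranges: [-179.83, 179.83], [-69.29, 118.12], [-61.27, 80.66], [-181.25, 117.63], [-171.15, -9.14], [-177.46, 177.46]. Speed limits (degrees/s): [159.86, 159.86, 180, 180, 180, 180].

INTERFACE

Orientations are given as a 3x3 rotation matrix whose columns are the frame's x, y, z axes.
In Python, from station import r, cams gives the robot as it stands. The module is installed in compiled form; this text tells all that it offers.
- The arm moves only by the shell command python3 -m handwheel 'ROWS'. ROWS is JSON, a list that holds one entry, the list of rows, each a list of 7 numbers: the turn, a rotation vector about the tool's x, y, z in units of 6 degrees (1.0 is 6 degrees), then the shift along the tool's x, y, z in m, then the finger opening in m, from 0 to 0.087. In form: [[[ax, ay, az, x, y, z, jaw], ...]]. A call has 1 to 12 rows; each row shifts and turns the commanded pose from where the row before left it, along the tool's axes as they then stand; what a row does not reach is not made up. A row lasts 1/10 s, in which the tool goes at most 50 mm and 8.59 degrees, less where a joint would pass 70% of its speed; a pose out of reach is approached as far as the arm can. A call with a gripper value outside its range is refused whole. The fingers move at their own pace and stop on an object; the grip force is fixed at half the most. Time passes only in rows, so rows that do not move let the fingers close. It gives the time, the measured TCP pose, the force, the opening and the grip force at its end, in the units of the state.
- r.sense(): the state, without advancing time (a new reading comes with each control period).
- cams.capture(name): name is "scene" or "top"; returns the picture (400x640x3 uint8, red, green, blue); there is no depth.
- cams.get_calibration(name): a dict with "camera_matrix" (3x3 intrinsics, pixels), "rvec" (rotation vector, rad) and "tvec" (3), from world to camera coordinates, as OpenCV has them. Camera axes: x right, y down, z forward; pixel columns grow to the right and rows downward; lengths in m; the calibration is good to about 2 mm. A picture is of the moment at which its call begins. get_calibration takes no time and is no camera call.
- r.finish_job(): hands the job in; it is judged then, once.
The state is a dict: "time_s": time; "joints": joint angles; "joint_velocities": joint speeds; "effort": joint torques, N m; "tcp_pos": TCP position; "ee_rot": TCP orientation; "wrist_force": force on the tool from outside, world axes, zero at the start; "moment": the same for the moment, N m; "gripper_width": opening from 0.0 (shut) to 1.0 (fully open); "gripper_force": force on a finger pad.
Only numpy, scipy, OpenCV 4.12 (cv2) and the standard library are available. Lean on these libraries where they do the work, as an engineer would, in place of code of your own. Each camera call takes 0.05 s, during which the arm holds its last target. There are 200 camera calls.

TASK

A yellow transport plug is stuck in the bore of the grey flanged pipe spool on the press-out stand. Take the white-handled push rod off the tool rack, push its brass tip down through the bore until the plug comes out of the bottom and drops into the blue tray, then hang the rod back in the same rack slot it came from, upright and fully down on its collar. Move the plug only with the rod, never with the gripper, and do not disturb the other tools on the rack.

Things in the scene. Friction and masses are not known exactly. Their poses are not given: they have to be found in the camera images.
- stand: Press-out stand, fixed. Origin on the bench under the bore's centre, z up. Two dark legs (y = +-75 mm, 12 mm thick) carry a dark plate 110 x 162 mm, its underside 80 mm and top 92 mm up; on it the dark grey flanged spool, flanges 98 mm across, top face 164 mm up. A vertical bore, 42 mm diameter, runs from z = 164 through spool and plate to z = 80 mm.
- bore_top (a point): Centre of the bore's upper mouth, 164 mm above the bench. The rod goes in here.
- bore_bottom (a point): Centre of the bore's lower mouth, 80 mm above the bench. Four sprung rubber lugs in the bore, 10 to 22 mm above this mouth, grip the plug: about 8 to 15 N is needed to push it. It drops free only when its top is below the lugs, so push the rod's tip right down to this mouth.
- tray_floor (a point): Centre of the inner floor of the blue tray under the bore, 4 mm above the bench. The tray is part of the stand: 170 (x) by 134 mm (y), walls 30 mm high, 4 mm thick.
- plug_center (a point): Centre of the yellow plastic plug: a cylinder 36 mm in diameter, 50 mm long, about 0.07 kg. At the start it is upright in the bore, its lower end 3 to 10 mm above the bore's lower mouth.
- plug: The same yellow plug; origin at the centre of its lower end, z along its axis (up at the start).
- rod: Push rod, loose, 0.3 kg, hanging upright in one of the two middle rack slots. Origin on its axis at the underside of its steel collar, z up. Collar: 46 mm diameter, z = 0 to 8 mm. White round handle to grip from above: 28 mm diameter, z = 8 to 64 mm. Steel shank: 20 mm diameter, 110 mm long below the collar, brass end. Its turn about z does not matter.
- rod_tip (a point): Lower (brass) end of the push rod, 110 mm below its collar's underside.
- rack: Blue rack, fixed, 310 mm wide (y); origin on the bench under the middle of the slots; open front to its own -x. Comb plate, top 150 mm up, 12 thick, x = -34 to 49 mm; slots at y = -108, -36, 36, 108 (x = 0), 26 mm wide, open to the front. Collars rest on the plate between a yellow front lip (x = -34 to -26) and a ridge (x = 26 to 34), each 6 mm high: raise a tool over 6 mm to pass.
- driver_black: Neighbour tool, black handle (28 mm diameter, top 64 mm above its collar's underside), the same 46 mm collar, in the other middle slot, 72 mm from the rod. Origin as for the rod. Leave alone.
- driver_red: Neighbour tool, red handle, otherwise alike, in the slot at y = -108 mm of the rack. Leave alone.
- driver_orange: Neighbour tool, orange handle, otherwise alike, in the slot at y = 108 mm of the rack. Leave alone.
Mind the look-alikes: they are no part of the job. Several things have the shape of the plug; the one meant has the colours described above.

How it is judged (in metres and radians):
On the way, in this order (a step that is already met when the one before it is completed fails the run):
1. the push rod is taken out of the rack (distance of rod from where it was at the start of the episode above 0.08 m), for 0.1 s.
2. the rod's tip is in the bore and presses on the plug (z of rod_tip in the frame of stand below 0.16 m and horizontal distance between rod_tip and stand below 0.015 m and contact force between rod and plug above 2 N), for 0.05 s.
3. the plug is out of the bore, in the tray (height (world z) of plug_center below 0.045 m and horizontal distance between plug_center and tray_floor below 0.09 m), for 0.05 s.
At the end, for the whole second after the job is handed in: The plug rests in the blue tray (centre under 45 mm above the bench, within 90 mm of the tray centre); the rod hangs at rest on its collar in its own slot, within 8 mm of its first place and 0.08 rad of upright; the three other tools are within 10 mm of where they were (all of step 3 and distance of rod from where it was at the start of the episode below 0.008 m and angle between rod's own z axis and vertical below 0.08 rad and contact force between rod and rack above 0.5 N and linear speed of rod below 0.02 m/s and linear speed of plug below 0.05 m/s and distance of each of driver_black, driver_red, driver_orange from where it was at the start of the episode below 0.01 m); the robot touches nothing.
It fails at once if the gripper or arm touches the plug (contact force between any of the fingers, the arm and plug above 0.5 N).
It fails at once if a neighbouring tool is knocked (moved over 12 mm or tipped over 0.2 rad) (distance of any of driver_black, driver_red, driver_orange from where it was at the start of the episode above 0.012 m or angle between any of driver_black, driver_red, driver_orange's own z axis and vertical above 0.2 rad).
It also fails if it takes over 72 s, if anything falls off the work surface, if the arm or the gripper's body presses on something with over 40 N, if the wrist force passes 120 N, or if a joint passes its speed limit or range.

## Working session

There is one attempt and no reset: what is moved stays moved. The work goes in short steps, Python scripts to look and compute and a shell command to move; the robot and the scene stay as the last step left them, time stands still between calls to the robot, and variables do not carry over. Pictures are saved under pics/ and viewed, at most 10 in all, crops included, and the job is handed in when it is done.

```bash
mkdir -p pics
cat > h.py <<'E'
import numpy as np, cv2
from station import r, cams
def save(n,f,crop=None,k=1):
    im=cams.capture(n)[:,:,::-1]
    if crop: a,b,c,d=crop; im=im[b:d,a:c]
    cv2.imwrite('pics/'+f,cv2.resize(im,None,fx=k,fy=k,interpolation=cv2.INTER_CUBIC))
def ray(n,u,v,z):
    c=cams.get_calibration(n);R=cv2.Rodrigues(np.array(c['rvec'],float))[0];t=np.array(c['tvec'],float).ravel()
    d=R.T@np.linalg.inv(np.array(c['camera_matrix']))@[u,v,1];o=-R.T@t
    return o+d*(z-o[2])/d[2]
def proj(n,P):
    c=cams.get_calibration(n)
    return cv2.projectPoints(np.array(P,float).reshape(-1,1,3),np.array(c['rvec'],float),np.array(c['tvec'],float),np.array(c['camera_matrix'],float),None)[0].reshape(-1,2)
E
python3 - <<'E'
from h import *
save('scene','s0.png');save('top','t0.png')
s=r.sense();print({k:np.round(v,3) for k,v in s.items()})
for n in('scene','top'):
    c=cams.get_calibration(n);R=cv2.Rodrigues(np.array(c['rvec'],float))[0];print(n,-R.T@np.array(c['tvec']).ravel(),R[2])
E
```

```text
{'time_s': np.float64(0.1), 'joints': array([ 8.4716e+01,  2.2087e+01,  3.8700e-01, -2.4000e-02, -6.8413e+01,
       -1.4816e+01]), 'joint_velocities': array([-0.101, -0.231,  0.104,  0.045,  0.144,  0.004]), 'effort': array([-0.0000e+00, -3.9169e+01,  1.8793e+01,  4.2320e+00,  1.3000e-02,
       -0.0000e+00]), 'tcp_pos': array([0.215, 0.586, 0.222]), 'ee_rot': array([[ 0.939, -0.344, -0.001],
       [-0.344, -0.939, -0.002],
       [ 0.   ,  0.002, -1.   ]]), 'wrist_force': array([ 0.427, -0.595, -0.664]), 'moment': array([-0.02 ,  0.049,  0.012]), 'gripper_force': np.float64(0.0), 'gripper_width': np.float64(1.006)}
scene [ 1.10029141 -0.22856738  0.85265864] [-0.59425145  0.23927594 -0.76786212]
top [ 0.39065    -0.00278154  1.05390178] [ 0.15403952  0.02736036 -0.9876858 ]
```

View pics/s0.png

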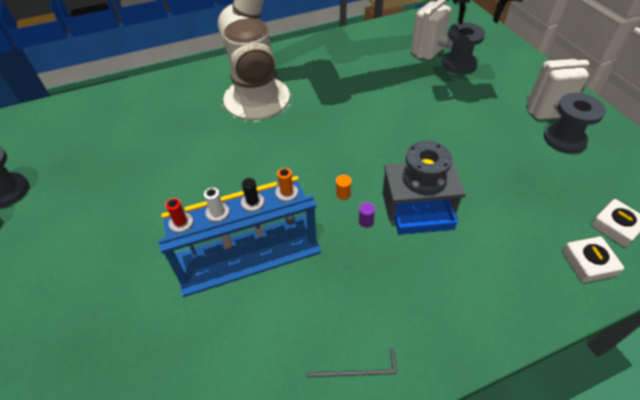

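View pics/t0.png

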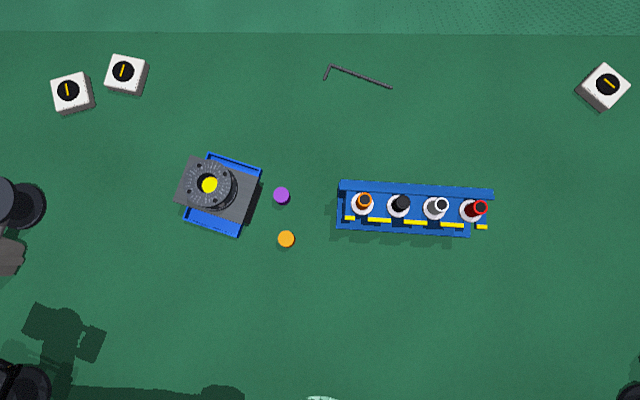

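The rod candidates in the top view are orange (363,203), black (400,205), white (436,207) and red (477,209). White is the one described, and it sits in the y = -36 slot. The loose orange and purple cylinders at (286,239) and (281,195) are plug decoys; the yellow plug is in the bore at (209,185). I'll check both in close crops.

Run:
```python
from h import *
a=cams.capture('top')[:,:,::-1]
f=lambda im,x0,y0,x1,y1,k:cv2.resize(im[y0:y1,x0:x1],None,fx=k,fy=k,interpolation=cv2.INTER_CUBIC)
c1=f(a,330,170,500,245,4.6); c2=f(a,170,145,270,245,5)
b=cams.capture('scene')[:,:,::-1]
c3=f(b,150,155,325,295,4.5)[:600]; 
cv2.imwrite('pics/t1.png',c1)
c4=f(b,380,135,470,235,5)
cv2.imwrite('pics/t2.png',np.hstack([c2[:500,:400],c4[:500,:400]]))
```

```text
(no output)
```

View pics/t1.png

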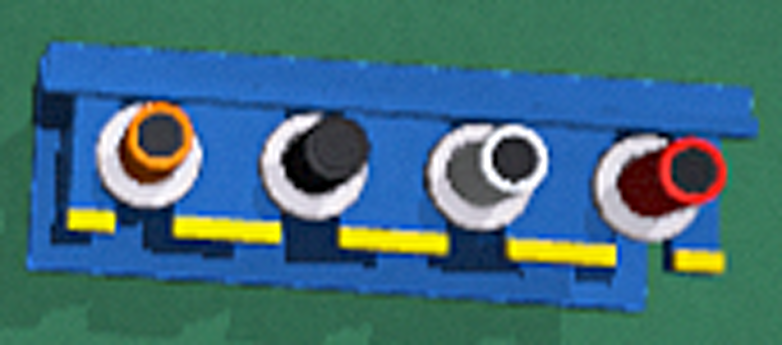

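View pics/t2.png

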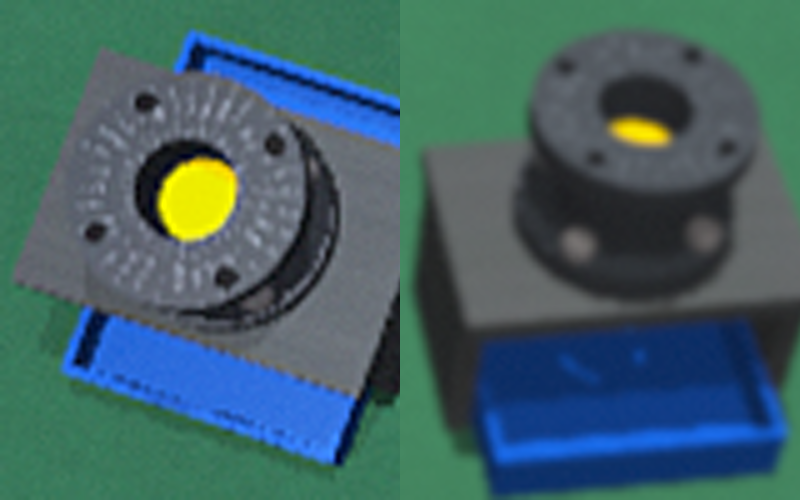

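The crops show the white handle's top centre at crop (514,158). The four tool tops are evenly spaced, so the white one is in a middle slot. The bore mouth, taken from the four bolt holes, is at crop (186,189) in the top view and (245,106) in the scene view, with the yellow plug inside.

Run:
```python
from h import *
g=lambda u,v,x0,y0,k:((u+.5)/k-.5+x0,(v+.5)/k-.5+y0)
P={}
for n,p in dict(orange=(158,136),black=(336,146),white=(514,158),red=(692,172)).items():
    P[n]=ray('top',*g(*p,330,170,4.6),.214);print(n,P[n].round(4))
for a,b in(('orange','black'),('black','white'),('white','red')):
    d=P[b]-P[a];print(a,b,np.linalg.norm(d).round(4),np.degrees(np.arctan2(d[1],d[0])).round(1))
d=P['orange']-P['red'];u=d/np.linalg.norm(d);print('rack y axis',u,'yaw',np.degrees(np.arctan2(-u[0],u[1])))
m=np.mean([P[k] for k in P],0);print('white fit',m-.036*u, 'rack origin',m)
print('bore top',ray('top',*g(185.75,188.75,170,145,5),.164),'scene',ray('scene',*g(245.5,106.25,380,135,5),.164))
print('white scene',ray('scene',212.5,191,.214))
# flange/hole check
print('bolt circle',[ray('top',*g(*p,170,145,5),.164).round(4) for p in((146,102),(275,145),(95,232),(227,276))])
s=r.sense();print(s['ee_rot'].T.round(3),s['tcp_pos'])
```

```text
orange [ 0.5211 -0.0788  0.214 ]
black [ 0.5183 -0.1514  0.214 ]
white [ 0.5146 -0.2235  0.214 ]
red [ 0.5102 -0.2951  0.214 ]
orange black 0.0726 -92.2
black white 0.0722 -92.9
white red 0.0718 -93.5
rack y axis [0.05041644 0.99872828 0.        ] yaw -2.889874316846427
white fit [ 0.51423554 -0.22316137  0.214     ] rack origin [ 0.51605053 -0.18720715  0.214     ]
bore top [0.55768315 0.23448401 0.164     ] scene [0.55741392 0.23576502 0.164     ]
white scene [ 0.51283259 -0.21831953  0.214     ]
bolt circle [array([0.5934, 0.2529, 0.164 ]), array([0.5764, 0.1991, 0.164 ]), array([0.5393, 0.2704, 0.164 ]), array([0.5222, 0.2157, 0.164 ])]
[[ 0.939 -0.344  0.   ]
 [-0.344 -0.939  0.001]
 [-0.    -0.001 -1.   ]] [0.21465022 0.58660335 0.22192144]
```

```bash
python3 -m handwheel '[[[0,0,1.35,0,0,-0.01,0.06],[0,0,1.35,0,0,-0.01,0.06],[0,0,1.35,0,0,-0.01,0.06],[0,0,1.35,0,0,-0.01,0.06],[0,0,1.35,0,0,-0.01,0.06],[0,0,1.35,0,0,-0.01,0.06],[0,0,1.35,0,0,-0.01,0.06],[0,0,1.35,0,0,-0.01,0.06],[0,0,1.35,0,0,-0.01,0.06],[0,0,0,0,0,0,0.06]]]'
python3 -m handwheel '[[[0,0,0,0.04,-0.017,0,0.06],[0,0,0,0.04,-0.017,0,0.06],[0,0,0,0.04,-0.017,0,0.06],[0,0,0,0.04,-0.017,0,0.06],[0,0,0,0.04,-0.017,0,0.06],[0,0,0,0.04,-0.017,0,0.06],[0,0,0,0.04,-0.017,0,0.06],[0,0,0,0.04,-0.017,0,0.06],[0,0,0,0.04,-0.017,0,0.06],[0,0,0,0.04,-0.017,0,0.06]]]'
```

```text
time_s: 1.2
tcp_pos: [0.2149, 0.5874, 0.3139]
ee_rot: [[-0.052, -0.999, 0.001], [-0.999, 0.052, 0.003], [-0.003, -0.001, -1.0]]
wrist_force: [-0.1, 0.8, 0.7]
gripper_width: 0.691
gripper_force: 0.0
time_s: 2.2
tcp_pos: [0.3634, 0.1767, 0.3121]
ee_rot: [[-0.048, -0.999, -0.0], [-0.999, 0.048, 0.0], [-0.0, 0.0, -1.0]]
wrist_force: [1.4, -1.0, -0.2]
gripper_width: 0.69
gripper_force: 0.0
```

```bash
python3 -m handwheel '[[[0,0,0,0.04,-0.017,0,0.06],[0,0,0,0.04,-0.017,0,0.06],[0,0,0,0.04,-0.017,0,0.06],[0,0,0,0.04,-0.017,0,0.06],[0,0,0,0.04,-0.017,0,0.06],[0,0,0,0.04,-0.017,0,0.06],[0,0,0,0.04,-0.017,0,0.06],[0,0,0,0.04,-0.017,0,0.06],[0,0,0,0.03,-0.013,0,0.06],[0,0,0,0,0,0,0.06],[0,0,0,0,0,0,0.06]]]'
cat >> h.py <<'E'
def go(x,y,z=None):
    s=r.sense();p=np.array(s['tcp_pos']);R=np.array(s['ee_rot']);t=np.array([x,y,p[2] if z is None else z])
    w=np.cross(R[:,2],[0,0,-1])
    print('tcp',p.round(4),'shift tool',(R.T@(t-p)).round(4),'tilt fix units',(R.T@np.degrees(w)/6).round(2),'yaw y',np.degrees(np.arctan2(R[1,1],R[0,1])).round(2),'F',np.round(s['wrist_force'],1),'w',round(float(s['gripper_width']),3),'gf',round(float(s['gripper_force']),1),'t',round(float(s['time_s']),2))
E
python3 -c "from h import *; go(.5143,-.2232,.26)"
```

```text
time_s: 3.3
tcp_pos: [0.4936, -0.1793, 0.3114]
ee_rot: [[-0.052, -0.999, -0.002], [-0.999, 0.052, 0.001], [-0.0, 0.002, -1.0]]
wrist_force: [-0.7, 0.2, 0.2]
gripper_width: 0.692
gripper_force: 0.0
tcp [ 0.4936 -0.1793  0.3114] shift tool [ 0.0428 -0.023   0.0513] tilt fix units [ 0.02  0.   -0.  ] yaw y 177.02 F [-0.7  0.2  0.2] w 0.692 gf 0.0 t 3.3
```

```bash
python3 -m handwheel '[[[0,0,0,0.022,-0.012,0.01,0.06],[0,0,0,0.021,-0.011,0.02,0.06],[0,0,0,0,0,0.01,0.06],[0,0,0,0,0,0,0.06],[0,0,0,0,0,0,0.06]]]'
python3 - <<'E'
from h import *
go(.5143,-.2232,.171)
f=lambda im,x0,y0,x1,y1,k:cv2.resize(im[y0:y1,x0:x1],None,fx=k,fy=k,interpolation=cv2.INTER_CUBIC)
cv2.imwrite('pics/g1.png',np.hstack([f(cams.capture('scene')[:,:,::-1],150,120,310,270,2.5),f(cams.capture('top')[:,:,::-1],350,130,510,280,2.5)]))
E
```

```text
time_s: 3.8
tcp_pos: [0.5146, -0.222, 0.2732]
ee_rot: [[-0.05, -0.999, 0.0], [-0.999, 0.05, -0.0], [0.0, -0.0, -1.0]]
wrist_force: [-0.1, 0.1, 0.5]
gripper_width: 0.691
gripper_force: 0.0
tcp [ 0.5146 -0.222   0.2732] shift tool [0.0012 0.0003 0.1022] tilt fix units [-0. -0.  0.] yaw y 177.12 F [-0.1  0.1  0.5] w 0.691 gf 0.0 t 3.8
```

View pics/g1.png

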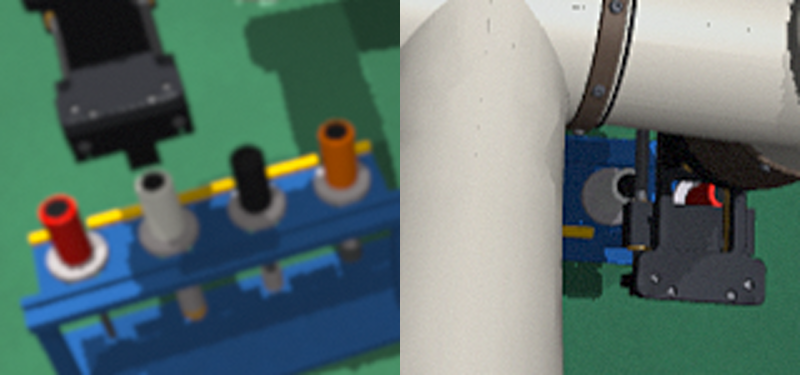

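The crop shows the fingers straight above the white handle (top at crop (153,181) in the scene half), with the closing axis across the tool row and clear of the black and red handles. Next I descend.

```bash
python3 -c "
from h import *
print(ray('scene',150+(153.5)/2.5-.5,120+181.5/2.5-.5,.214),proj('scene',[[.5143,-.2232,.214]]))"
python3 -m handwheel '[[[0,0,0,0.001,0,0.02,0.06],[0,0,0,0,0,0.02,0.06],[0,0,0,0,0,0.02,0.06],[0,0,0,0,0,0.015,0.06],[0,0,0,0,0,0.015,0.06],[0,0,0,0,0,0.010,0.06],[0,0,0,0,0,0,0.06],[0,0,0,0,0,0,0.06]]]'
python3 -c "from h import *; go(.5143,-.2232,.171)"
```

```text
[ 0.51429085 -0.22175255  0.214     ] [[210.14655102 192.33976742]]
time_s: 4.7
tcp_pos: [0.5153, -0.2238, 0.1734]
ee_rot: [[-0.052, -0.999, 0.001], [-0.999, 0.052, -0.001], [0.001, -0.001, -1.0]]
wrist_force: [0.2, 0.1, 1.5]
gripper_width: 0.689
gripper_force: 0.0
tcp [ 0.5153 -0.2238  0.1734] shift tool [-0.0006  0.001   0.0024] tilt fix units [-0.01 -0.01  0.  ] yaw y 177.04 F [0.2 0.1 1.5] w 0.689 gf 0.0 t 4.7
```

```bash
python3 -m handwheel '[[[0,0,0,0,0.001,0,0.0],[0,0,0,0,0,0,0],[0,0,0,0,0,0,0],[0,0,0,0,0,0,0],[0,0,0,0,0,0,0],[0,0,0,0,0,0,0]]]'
python3 -c "from h import *; go(.5143,-.2232,.171)"
```

```text
time_s: 5.3
tcp_pos: [0.5131, -0.2239, 0.1726]
ee_rot: [[-0.052, -0.999, -0.001], [-0.999, 0.052, 0.0], [-0.0, 0.001, -1.0]]
wrist_force: [-1.9, 0.7, 1.9]
gripper_width: 0.314
gripper_force: 30.0
tcp [ 0.5131 -0.2239  0.1726] shift tool [-0.0007 -0.0012  0.0016] tilt fix units [ 0.01  0.   -0.  ] yaw y 177.0 F [-1.9  0.7  1.9] w 0.314 gf 30.0 t 5.3
```

Gripped: the opening is 27 mm, about the handle's 28 mm. I'll lift straight up.

```bash
python3 -m handwheel '[[[0,0,0,0,0,-0.005,0],[0,0,0,0,0,-0.01,0],[0,0,0,0,0,-0.015,0],[0,0,0,0,0,-0.02,0],[0,0,0,0,0,-0.02,0],[0,0,0,0,0,-0.02,0],[0,0,0,0,0,-0.02,0],[0,0,0,0,0,-0.02,0],[0,0,0,0,0,-0.02,0],[0,0,0,0,0,-0.01,0],[0,0,0,0,0,0,0],[0,0,0,0,0,0,0]]]'
python3 - <<'E'
from h import *
go(.5576,.235)
f=lambda im,x0,y0,x1,y1,k:cv2.resize(im[y0:y1,x0:x1],None,fx=k,fy=k,interpolation=cv2.INTER_CUBIC)
cv2.imwrite('pics/g2.png',f(cams.capture('scene')[:,:,::-1],140,80,320,260,3))
s=r.sense();p=np.array(s['tcp_pos']);print(proj('scene',[[p[0],p[1],p[2]-.1326],[p[0],p[1],p[2]-.0226],[p[0],p[1],p[2]+.0414]]))
E
```

```text
time_s: 6.5
tcp_pos: [0.5134, -0.2235, 0.3316]
ee_rot: [[-0.052, -0.999, -0.001], [-0.999, 0.052, 0.001], [-0.001, 0.001, -1.0]]
wrist_force: [-0.9, -0.9, -3.9]
gripper_width: 0.315
gripper_force: 30.0
tcp [ 0.5134 -0.2235  0.3316] shift tool [-4.602e-01 -2.010e-02  4.000e-04] tilt fix units [0.01 0.01 0.  ] yaw y 177.0 F [-0.9 -0.9 -3.9] w 0.315 gf 30.0 t 6.5
[[211.56788656 197.20025348]
 [198.23887232 156.51658861]
 [189.04229484 128.44621003]]
```

View pics/g2.png

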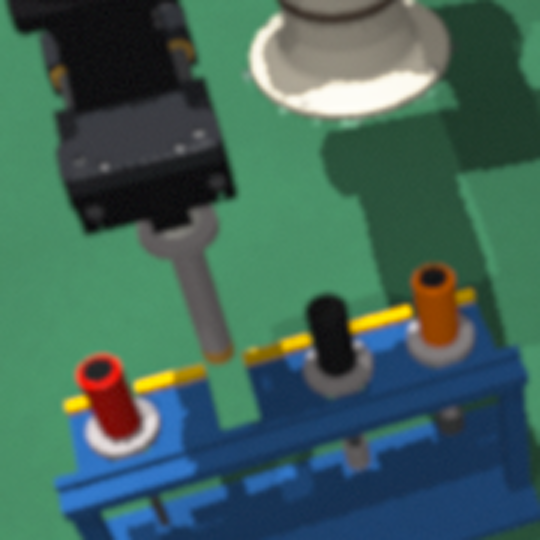

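The rod hangs straight, with its tip at crop (219,357) where predicted, and the neighbours are undisturbed. The tip height (0.199) is below the handle tops (0.214), so I rise more before crossing.

```bash
python3 -m handwheel '[[[0,0,0,0,0,-0.02,0],[0,0,0,0,0,-0.02,0],[0,0,0,0,0,-0.01,0],[0,0,0,-0.01,0,0,0],[0,0,0,-0.02,0,0,0],[0,0,0,-0.03,-0.001,0,0],[0,0,0,-0.04,-0.001,0,0],[0,0,0,-0.04,-0.002,0,0],[0,0,0,-0.04,-0.002,0,0],[0,0,0,-0.04,-0.002,0,0],[0,0,0,-0.04,-0.002,0,0],[0,0,0,-0.04,-0.002,0,0]]]'
python3 -m handwheel '[[[0,0,0,-0.04,-0.002,0,0],[0,0,0,-0.04,-0.002,0,0],[0,0,0,-0.03,-0.002,0,0],[0,0,0,-0.02,-0.002,0,0],[0,0,0,-0.02,0,0,0],[0,0,0,-0.01,0,0,0],[0,0,0,0,0,0,0],[0,0,0,0,0,0,0],[0,0,0,0,0,0,0]]]'
python3 -c "from h import *; go(.5576,.235)"
```

```text
time_s: 7.75
tcp_pos: [0.5404, 0.0774, 0.3808]
ee_rot: [[-0.052, -0.999, -0.003], [-0.999, 0.052, -0.0], [0.0, 0.003, -1.0]]
wrist_force: [1.4, -0.2, -2.9]
gripper_width: 0.317
gripper_force: 30.0
time_s: 8.65
tcp_pos: [0.5578, 0.2334, 0.383]
ee_rot: [[-0.054, -0.999, 0.0], [-0.999, 0.054, 0.0], [-0.0, -0.0, -1.0]]
wrist_force: [-0.3, -0.1, -2.4]
gripper_width: 0.313
gripper_force: 30.0
tcp [0.5578 0.2334 0.383 ] shift tool [-0.0016  0.0003 -0.    ] tilt fix units [-0.  0.  0.] yaw y 176.93 F [-0.3 -0.1 -2.4] w 0.313 gf 30.0 t 8.65
```

```bash
python3 -m handwheel '[[[0,0,0,-0.0015,0,0.02,0],[0,0,0,0,0,0.02,0],[0,0,0,0,0,0.02,0],[0,0,0,0,0,0.01,0],[0,0,0,0,0,0,0],[0,0,0,0,0,0,0]]]'
python3 - <<'E'
from h import *
go(.5576,.235)
f=lambda im,x0,y0,x1,y1,k:cv2.resize(im[y0:y1,x0:x1],None,fx=k,fy=k,interpolation=cv2.INTER_CUBIC)
cv2.imwrite('pics/g3.png',np.hstack([f(cams.capture('scene')[:,:,::-1],370,80,490,240,3.3),f(cams.capture('top')[:,:,::-1],150,120,270,280,3.3)]))
E
```

```text
time_s: 9.25
tcp_pos: [0.5584, 0.2357, 0.3137]
ee_rot: [[-0.053, -0.999, 0.002], [-0.999, 0.053, 0.0], [-0.0, -0.002, -1.0]]
wrist_force: [0.5, -0.0, -3.4]
gripper_width: 0.31
gripper_force: 30.0
tcp [0.5584 0.2357 0.3137] shift tool [ 0.0007  0.0008 -0.    ] tilt fix units [-0.02  0.    0.  ] yaw y 176.98 F [ 0.5 -0.  -3.4] w 0.31 gf 30.0 t 9.25
```

View pics/g3.png

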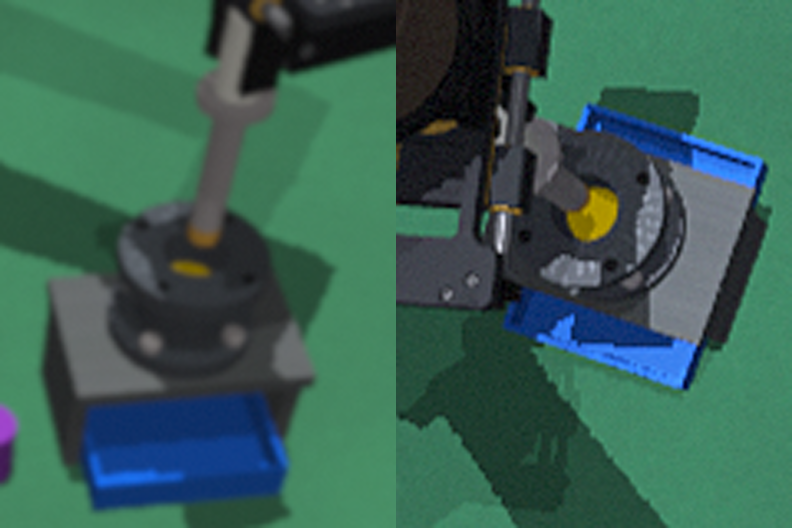

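The tip is right above the mouth: at (203,240) in the scene half and about (588,204) in the top half, over the yellow plug.

```bash
python3 -c "
from h import *
print(ray('scene',370+203/3.3,80+241/3.3,.181),ray('top',150+(588-396)/3.3,120+205/3.3,.181))"
python3 -m handwheel '[[[0,0,0,0,0,0.01,0],[0,0,0,0,0,0.01,0],[0,0,0,0,0,0.01,0],[0,0,0,0,0,0.01,0],[0,0,0,0,0,0.005,0],[0,0,0,0,0,0,0]]]'
python3 -c "from h import *; go(.5576,.235)"
```

```text
[0.56600626 0.23413934 0.181     ] [0.5550033  0.22711515 0.181     ]
time_s: 9.95
tcp_pos: [0.5579, 0.2359, 0.2678]
ee_rot: [[-0.052, -0.999, 0.0], [-0.999, 0.052, -0.0], [0.0, -0.0, -1.0]]
wrist_force: [-1.3, 0.9, -0.7]
gripper_width: 0.316
gripper_force: 30.0
tcp [0.5579 0.2359 0.2678] shift tool [0.0009 0.0002 0.    ] tilt fix units [-0. -0.  0.] yaw y 177.02 F [-1.3  0.9 -0.7] w 0.316 gf 30.0 t 9.95
```

```bash
python3 -m handwheel '[[[0,0,0,0,0,0.004,0],[0,0,0,0,0,0.004,0],[0,0,0,0,0,0.004,0],[0,0,0,0,0,0.004,0],[0,0,0,0,0,0,0],[0,0,0,0,0,0,0]]]'
python3 -c "from h import *; go(.5576,.235)"
```

```text
time_s: 10.55
tcp_pos: [0.5587, 0.2361, 0.2554]
ee_rot: [[-0.051, -0.999, 0.005], [-0.999, 0.051, 0.001], [-0.002, -0.005, -1.0]]
wrist_force: [-3.8, -1.0, 9.9]
gripper_width: 0.317
gripper_force: 30.0
tcp [0.5587 0.2361 0.2554] shift tool [ 0.0012  0.001  -0.    ] tilt fix units [-0.04  0.02 -0.  ] yaw y 177.05 F [-3.8 -1.   9.9] w 0.317 gf 30.0 t 10.55
```

```bash
python3 -m handwheel '[[[0,0,0,0,0,0.005,0],[0,0,0,0,0,0.005,0],[0,0,0,0,0,0.005,0],[0,0,0,0,0,0.005,0],[0,0,0,0,0,0.005,0],[0,0,0,0,0,0.005,0],[0,0,0,0,0,0.005,0],[0,0,0,0,0,0.005,0],[0,0,0,0,0,0,0],[0,0,0,0,0,0,0]]]'
python3 -c "from h import *; go(.5576,.235)"
```

```text
time_s: 11.55
tcp_pos: [0.5577, 0.2358, 0.2105]
ee_rot: [[-0.052, -0.999, -0.001], [-0.999, 0.052, -0.001], [0.001, 0.001, -1.0]]
wrist_force: [1.2, -0.3, -3.1]
gripper_width: 0.313
gripper_force: 30.0
tcp [0.5577 0.2358 0.2105] shift tool [0.0008 0.     0.    ] tilt fix units [ 0.01 -0.01  0.  ] yaw y 177.0 F [ 1.2 -0.3 -3.1] w 0.313 gf 30.0 t 11.55
```

Run:
```python
from h import *
f=lambda im,x0,y0,x1,y1,k:cv2.resize(im[y0:y1,x0:x1],None,fx=k,fy=k,interpolation=cv2.INTER_CUBIC)
cv2.imwrite('pics/g4.png',np.hstack([f(cams.capture('scene')[:,:,::-1],370,100,490,240,3.3),f(cams.capture('top')[:,:,::-1],150,120,270,260,3.3)]))
```

```text
(no output)
```

View pics/g4.png

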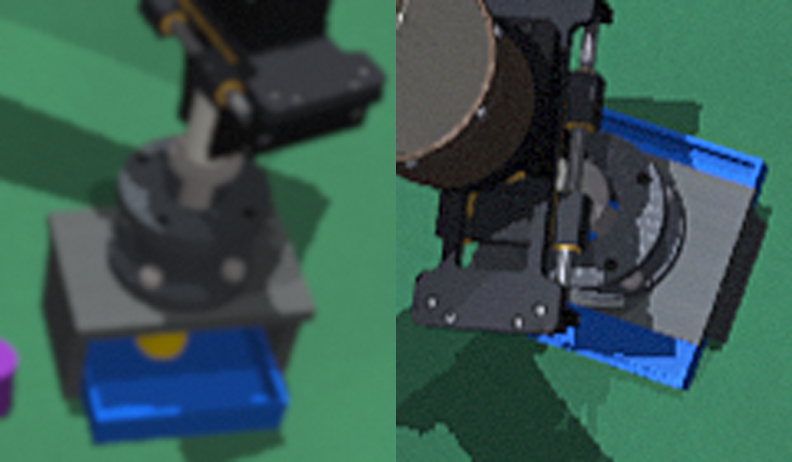

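The plug is in the blue tray at (161,345), and the bore shows blue through it. I withdraw and go back above the rack.

```bash
python3 -m handwheel '[[[0,0,0,0,0,-0.01,0],[0,0,0,0,0,-0.015,0],[0,0,0,0,0,-0.02,0],[0,0,0,0,0,-0.02,0],[0,0,0,0,0,-0.02,0],[0,0,0,0,0,-0.02,0],[0,0,0,0,0,-0.02,0],[0,0,0,0,0,-0.02,0],[0,0,0,0,0,-0.02,0],[0,0,0,0,0,-0.01,0],[0,0,0,0,0,0,0]]]'
python3 -m handwheel '[[[0,0,0,0.01,0,0,0],[0,0,0,0.02,0,0,0],[0,0,0,0.03,0.001,0,0],[0,0,0,0.04,0.002,0,0],[0,0,0,0.04,0.002,0,0],[0,0,0,0.04,0.002,0,0],[0,0,0,0.04,0.002,0,0],[0,0,0,0.04,0.002,0,0],[0,0,0,0.04,0.002,0,0],[0,0,0,0.04,0.002,0,0],[0,0,0,0.04,0.002,0,0]]]'
python3 -m handwheel '[[[0,0,0,0.03,0.002,0,0],[0,0,0,0.02,0.002,0,0],[0,0,0,0.02,0.001,0,0],[0,0,0,0.01,0,0,0],[0,0,0,0,0,0,0],[0,0,0,0,0,0,0],[0,0,0,0,0,0,0],[0,0,0,0,0,0,0]]]'
python3 -c "from h import *; go(.5133,-.2237)"
```

```text
time_s: 12.75
tcp_pos: [0.5583, 0.2362, 0.3888]
ee_rot: [[-0.052, -0.999, 0.004], [-0.999, 0.052, 0.002], [-0.002, -0.003, -1.0]]
wrist_force: [-0.6, -0.8, -3.4]
gripper_width: 0.317
gripper_force: 30.0
time_s: 13.85
tcp_pos: [0.5191, -0.1453, 0.3859]
ee_rot: [[-0.053, -0.999, -0.002], [-0.999, 0.053, -0.0], [0.0, 0.002, -1.0]]
wrist_force: [0.9, 0.4, -3.7]
gripper_width: 0.311
gripper_force: 30.0
time_s: 14.65
tcp_pos: [0.5119, -0.2214, 0.3866]
ee_rot: [[-0.051, -0.999, 0.0], [-0.999, 0.051, 0.0], [-0.0, -0.0, -1.0]]
wrist_force: [-0.4, 0.1, -2.5]
gripper_width: 0.314
gripper_force: 30.0
tcp [ 0.5119 -0.2214  0.3866] shift tool [ 0.0022 -0.0015 -0.    ] tilt fix units [-0.  0.  0.] yaw y 177.08 F [-0.4  0.1 -2.5] w 0.314 gf 30.0 t 14.65
```

```bash
python3 -m handwheel '[[[0,0,0,0.001,-0.001,0.02,0],[0,0,0,0.001,-0.0005,0.02,0],[0,0,0,0,0,0.02,0],[0,0,0,0,0,0.02,0],[0,0,0,0,0,0.005,0],[0,0,0,0,0,0,0],[0,0,0,0,0,0,0],[0,0,0,0,0,0,0]]]'
python3 - <<'E'
from h import *
f=lambda im,x0,y0,x1,y1,k:cv2.resize(im[y0:y1,x0:x1],None,fx=k,fy=k,interpolation=cv2.INTER_CUBIC)
P=[]
for i in range(12): im=cams.capture('scene');P.append(r.sense()['tcp_pos'])
print(np.mean(P,0).round(4),np.std(P,0).round(4)); go(.5133,-.2237)
cv2.imwrite('pics/g5.png',f(im[:,:,::-1],140,100,320,260,3.5))
E
```

```text
time_s: 15.45
tcp_pos: [0.5139, -0.2244, 0.303]
ee_rot: [[-0.052, -0.999, 0.003], [-0.999, 0.052, -0.001], [0.001, -0.003, -1.0]]
wrist_force: [-0.3, 0.7, -3.4]
gripper_width: 0.312
gripper_force: 30.0
[ 0.5133 -0.2243  0.3019] [0.0002 0.     0.0004]
tcp [ 0.5132 -0.2243  0.3015] shift tool [-0.0006 -0.0001  0.    ] tilt fix units [ 0.  0. -0.] yaw y 177.0 F [ 0.1  0.3 -2.8] w 0.312 gf 30.0 t 16.05
```

View pics/g5.png

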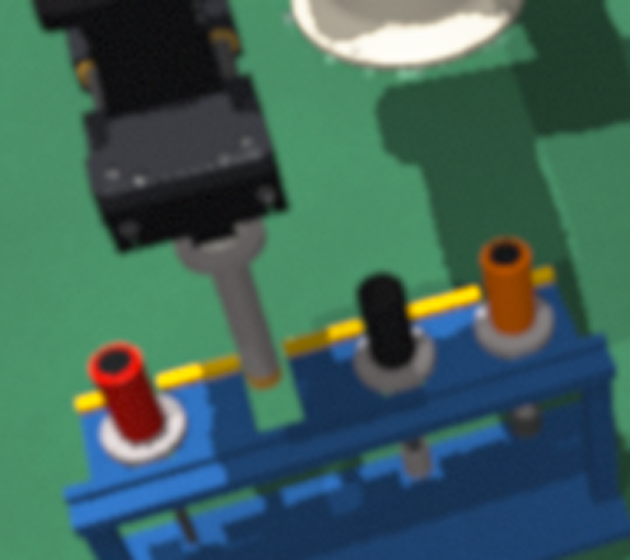

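The tip at (264,380) lies over the empty slot between red and black. I lower slowly and watch the force.

```bash
python3 -m handwheel '[[[0,0,0,-0.0005,0,0.005,0],[0,0,0,0,0,0.005,0],[0,0,0,0,0,0.005,0],[0,0,0,0,0,0.005,0],[0,0,0,0,0,0.005,0],[0,0,0,0,0,0.005,0],[0,0,0,0,0,0.005,0],[0,0,0,0,0,0,0]]]'
python3 -c "from h import *; go(.5133,-.2237)"
```

```text
time_s: 16.85
tcp_pos: [0.5128, -0.2236, 0.2655]
ee_rot: [[-0.052, -0.999, -0.002], [-0.999, 0.052, 0.001], [-0.0, 0.002, -1.0]]
wrist_force: [-0.7, 0.2, -3.1]
gripper_width: 0.316
gripper_force: 30.0
tcp [ 0.5128 -0.2236  0.2655] shift tool [ 0.     -0.0005 -0.    ] tilt fix units [0.02 0.   0.  ] yaw y 176.99 F [-0.7  0.2 -3.1] w 0.316 gf 30.0 t 16.85
```

The tip is inside the slot with no side force. Continuing down.

```bash
python3 -m handwheel '[[[0,0,0,0,0,0.01,0],[0,0,0,0,0,0.01,0],[0,0,0,0,0,0.01,0],[0,0,0,0,0,0.01,0],[0,0,0,0,0,0.01,0],[0,0,0,0,0,0.01,0],[0,0,0,0,0,0.01,0],[0,0,0,0,0,0.01,0],[0,0,0,0,0,0.004,0],[0,0,0,0,0,0,0],[0,0,0,0,0,0,0]]]'
python3 -c "from h import *; go(.5133,-.2237)"
```

```text
time_s: 17.95
tcp_pos: [0.5136, -0.2239, 0.1829]
ee_rot: [[-0.052, -0.999, 0.001], [-0.999, 0.052, -0.0], [0.0, -0.001, -1.0]]
wrist_force: [0.0, 0.9, -3.8]
gripper_width: 0.314
gripper_force: 30.0
tcp [ 0.5136 -0.2239  0.1829] shift tool [-0.0002  0.0003 -0.    ] tilt fix units [-0.01 -0.    0.  ] yaw y 177.01 F [ 0.   0.9 -3.8] w 0.314 gf 30.0 t 17.95
```

```bash
python3 -m handwheel '[[[0,0,0,0,0,0.003,0],[0,0,0,0,0,0.003,0],[0,0,0,0,0,0.002,0],[0,0,0,0,0,0,0],[0,0,0,0,0,0,0]]]'; python3 -m handwheel '[[[0,0,0,0,0,0.001,0],[0,0,0,0,0,0.001,0],[0,0,0,0,0,0,0]]]'
```

```text
time_s: 18.45
tcp_pos: [0.5133, -0.2238, 0.1745]
ee_rot: [[-0.052, -0.999, 0.0], [-0.999, 0.052, -0.0], [0.0, -0.0, -1.0]]
wrist_force: [0.2, 0.1, -2.1]
gripper_width: 0.317
gripper_force: 30.0
time_s: 18.75
tcp_pos: [0.5133, -0.2238, 0.1727]
ee_rot: [[-0.052, -0.999, 0.0], [-0.999, 0.052, -0.0], [0.0, -0.0, -1.0]]
wrist_force: [0.2, -0.0, -2.1]
gripper_width: 0.316
gripper_force: 30.0
```

```bash
python3 -m handwheel '[[[0,0,0,0,0,0.001,0],[0,0,0,0,0,0,0]]]'; python3 -m handwheel '[[[0,0,0,0,0,0.001,0],[0,0,0,0,0,0,0]]]'
```

```text
time_s: 18.95
tcp_pos: [0.5133, -0.2239, 0.1726]
ee_rot: [[-0.052, -0.999, 0.001], [-0.999, 0.052, -0.001], [0.0, -0.001, -1.0]]
wrist_force: [-2.4, 1.4, 4.4]
gripper_width: 0.315
gripper_force: 30.0
time_s: 19.15
tcp_pos: [0.5134, -0.2239, 0.1726]
ee_rot: [[-0.052, -0.999, 0.001], [-0.999, 0.052, -0.001], [0.001, -0.001, -1.0]]
wrist_force: [-4.7, 2.3, 9.4]
gripper_width: 0.317
gripper_force: 30.0
```

The collar is seated: the force rises at the same height as at the start. I ease off 1 mm, release and retreat straight up.

```bash
python3 -m handwheel '[[[0,0,0,0,0,-0.001,0],[0,0,0,0,0,0,0.06],[0,0,0,0,0,0,0.06],[0,0,0,0,0,0,0.06],[0,0,0,0,0,0,0.06],[0,0,0,0,0,0,0.06],[0,0,0,0,0,0,0.06],[0,0,0,0,0,0,0.06]]]'
python3 -m handwheel '[[[0,0,0,0,0,-0.01,0.06],[0,0,0,0,0,-0.02,0.06],[0,0,0,0,0,-0.02,0.06],[0,0,0,0,0,-0.03,0.06],[0,0,0,0,0,-0.03,0.06],[0,0,0,0,0,-0.03,0.06],[0,0,0,0,-0.02,-0.03,0.06],[0,0,0,0,0.04,0,0.06],[0,0,0,0,0.04,0,0.06],[0,0,0,0,0.03,0,0.06],[0,0,0,0,0,0,0.06],[0,0,0,0,0,0,0.06]]]'
python3 - <<'E'
from h import *
f=lambda im,x0,y0,x1,y1,k:cv2.resize(im[y0:y1,x0:x1],None,fx=k,fy=k,interpolation=cv2.INTER_CUBIC)
im=cams.capture('scene')[:,:,::-1]
cv2.imwrite('pics/g6.png',np.hstack([f(im,150,140,330,300,2.5),f(im,370,130,490,290,2.5)]))
E
```

```text
time_s: 19.95
tcp_pos: [0.5133, -0.2238, 0.1715]
ee_rot: [[-0.052, -0.999, -0.0], [-0.999, 0.052, -0.0], [0.0, 0.0, -1.0]]
wrist_force: [-0.4, 0.1, 0.1]
gripper_width: 0.685
gripper_force: 0.0
time_s: 21.15
tcp_pos: [0.4232, -0.2192, 0.3429]
ee_rot: [[-0.052, -0.999, 0.003], [-0.999, 0.052, -0.001], [0.0, -0.003, -1.0]]
wrist_force: [-0.1, -0.0, 0.3]
gripper_width: 0.69
gripper_force: 0.0
```

View pics/g6.png

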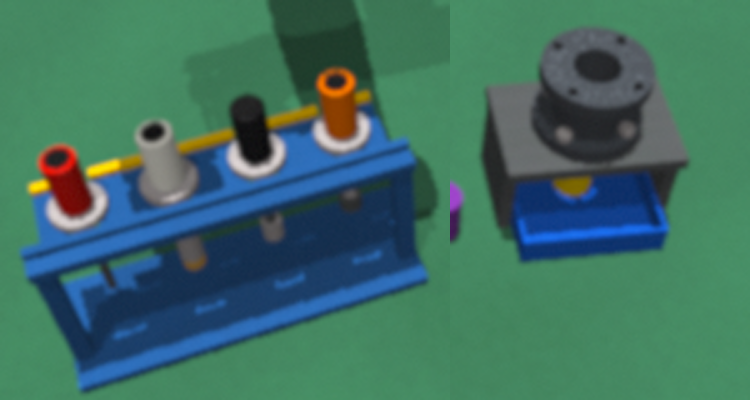

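The white rod hangs upright with its top at full-frame pixel (211.6,192.8), against (211.2,192.4) before. The neighbours are unmoved, the bore is empty and the plug is in the tray.

```bash
python3 -c "from station import r; print(r.finish_job())"
```

```text
the job is handed in; nothing more can be done
None
```

The plug was pushed out into the blue tray and the rod hung back in its own slot with its collar seated and the neighbours undisturbed; the job was handed in at about 21 s, and no verdict was returned.

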